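# Turn the drill jig over onto its locating pins

### The job

The closed drill jig, a tray with a loose cover, lies cover-up on the sloping loading rest. Pick it up pinched between cover and tray so that the two never come apart, turn it over, and lay it cover-down on the other sloping rest with the two holes of the cover fully down over the two pins and the cover flush on the rails; the pins are clamped somewhere along the slope, so slide the jig along the rails until the holes drop over them. Leave it there, and leave the other things on the worktop where they are.

Things in the scene. Friction and masses are not known exactly. Their poses are not given: they have to be found in the camera images.
- loading_rest: Fixed rest where the jig starts. Origin: underside of its 190x105x8 mm foot, centre; x along the jig, z up. Bed: two rails, 80 mm free gap between, 100 mm long, 50 degrees from level, facing up and +y (normal 0, sin 50, cos 50), centre 95 mm up; 12 mm toes at the low ends carry the tray. A wall shelf overhead begins 0.60 m ahead of the robot base, 0.47 m above the worktop.
- pin_rest: Fixed rest where the jig must go. Origin: underside of its foot, centre; x along the line of pins, z up. Bed 50 degrees from level the other way, facing up and -y (normal 0, -sin 50, cos 50), centre 95 mm up. Rails 50 to 86 mm either side of the middle (100 mm free gap for a finger, 40 mm deep at its uphill half), 100 mm long, no toes.
- pin_bed: Bed of the pin rest: origin at its centre, level with the rails; x along the pins, y uphill, z square out. Two steel pins stand on the rails at x = -71 and +71 mm, both at the same y, clamped fast anywhere from y = -12 to +12 mm (differs each time, not reported). They are 8 mm across, 8 mm high, tapering above 4.5 mm to 4.4 mm at the tip.
- tray_mid (a point): Centre of the jig's tray (half-way up): open aluminium box 110 (x) by 76 (y) by 30 mm (z), about 0.25 kg, z from floor to open side. On the loading rest its y points downhill. Closed, the jig is 35 mm thick from tray floor to cover face, the width to pinch; its uphill long edge stands free; a firm pinch (40 N) does no harm.
- tray_rim (a point): Centre of the tray's open side, 15 mm along z from tray_mid.
- cover_in (a point): Centre of the inner face of the cover plate; on the closed jig it coincides with tray_rim (1.5 mm play sideways).
- cover_face (a point): Centre of the outer face of the loose steel cover: plate 164 (x) by 88 (y) by 5 mm (z, out of the jig), about 0.15 kg, with a 10 mm rim that slips over the tray without a catch. Through holes about 11.5 mm across at x = -71 and +71, y = 0, in the ears beyond the rim. In place, this point lies on the bed half-way between the pins, z square into the bed.
- sponge: Bystander: grey sanding sponge block, 66x98x25 mm, origin under its centre.
- roll: Bystander: grey roll of tape lying flat, 80 mm wide, 39 mm high, origin under its centre.
- hexkey: Bystander: black hex key lying flat, 124 mm long, 8 mm high.
- chuckkey: Bystander: steel T-handled chuck key lying flat, 65x96x18 mm.
- drillbit: Bystander: steel twist drill lying flat, 145 mm long, 17 mm thick.
- tin: Bystander: round tin of polish, 71 mm wide, 56 mm high, origin under its centre.
- tray: The tray itself; origin: centre of the outer face of its floor, axes as tray_mid.
- cover: The cover itself; origin as cover_in, axes as cover_face.

How it is judged:
By the outcome, as a careful person would: the job done as asked, in the order asked, and still so for the second after the job is handed in, with the robot touching nothing.
It also fails if it takes over 64 s, if anything falls off the work surface, if the arm or the gripper's body presses on something with over 40 N, if the wrist force passes 120 N, or if a joint passes its speed limit or range.

### The arm

A 7-joint arm with a two-finger parallel gripper is mounted at the origin on a cart in front of the work surface, level with it; the furniture and walls round the work are solid. World frame = base frame: x ahead of the robot, y to its left, z up, the work surface at z = 0. Lengths are in m, angles in rad, forces in N, time in s.
With the tool pointing down it reaches from about 0.4 to 0.85 m from the base axis. Payload 10.4 kg.
Tool frame: the origin (TCP) lies at the very end of the fingers, on their centre line; the grasp point (between the pads) lies 19 mm behind it (arm.grasp_offset is the z of the grasp point in the tool frame, in m); z points along the fingers, y is the line along which they close (so a half turn about z gives the same grasp; the last joint's range is limited). The gripper opens to 87 mm and grips with 3 to 60 N. Pads are 19 mm wide; open, the fingers measure 117 mm over their backs; the gripper's body (75 mm by 190 mm) begins 51 mm behind the grasp point.
Start: joints at [1.167, 0.332, -0.065, 1.46, 0.022, 1.35, -0.088], TCP at [0.232, -0.58, 0.223] pointing down, gripper open.
Joint ranges: [-2.6, 2.6], [-0.5, 2.12], [-1.47, 1.34], [0.16, 2.42], [-1.27, 4.41], [0.06, 2.06], [-2.6, 2.6]. Speed limits (rad/s): [2.22, 2.22, 2.79, 2.79, 3.14, 3.14, 3.14].

### API

Orientations are given as a unit quaternion [x, y, z, w].
In Python, from bench import arm gives the robot as it stands. The module is installed in compiled form; this text tells all that it offers.
- The arm moves only by the shell command python3 -m inch 'ROWS' [FORCE]. ROWS is a JSON object of lists of equal length, an entry for each row: "offset": the shift along the tool's x, y, z in units of 30 mm (1.0 is 30 mm), a list of three; "delta_rot": the turn, a rotation vector about the tool's x, y, z in units of 5 degrees (1.0 is 5 degrees), a list of three; "fingers": the finger opening in mm, from 0 to 87. A call has 1 to 20 rows; each row is the pose to reach, as a shift and turn from the pose commanded when the call began, along the tool's axes at that moment; what a row does not reach only later rows make up. A row lasts 1/12 s, in which the tool goes at most 41.7 mm and 7.16 degrees, less where a joint would pass 70% of its speed; a pose out of reach is approached as far as the arm can. A call with a gripper value outside its range is refused whole. The fingers move at their own pace and stop on an object; FORCE is the grip in N (left out, the last holds). Time passes only in rows, so rows that repeat a pose let the fingers close. It gives the time, the measured TCP pose, the force, the opening and the grip force at its end, in the units of the state.
- arm.get_obs(): the state, without advancing time (a new reading comes with each control period).
- arm.get_image(name): name is "scene" or "top" or "wrist"; returns the picture (420x560x3 uint8, blue, green, red); there is no depth.
- arm.camera_info(name): a dict with "fx", "fy", "cx", "cy" (pixels), "D" ([k1, k2, p1, p2, k3] as OpenCV has them; the pictures are not rectified), "R" (3x3) and "t" (3): a world point X has camera coordinates R X + t. Camera axes: x right, y down, z forward; pixel columns grow to the right and rows downward; lengths in m; the calibration is good to about 2 mm. A picture is of the moment at which its call begins: read the wrist's pose just before it. camera_info takes no time and is no camera call; for the wrist camera it gives the pose at the moment of the call.
- arm.finish_job(): hands the job in; it is judged then, once.
The state is a dict: "time_s": time; "joint_pos": joint angles; "qvel": joint speeds; "joint_efforts": joint torques, N m; "position": TCP position; "eef_rot": TCP orientation; "ft_force": force on the tool from outside, world axes, zero at the start; "ft_torque": the same for the moment, N m; "opening": opening from 0.0 (shut) to 1.0 (fully open); "grip_force": force on a finger pad.
Only numpy, scipy, OpenCV 4.12 (cv2) and the standard library are available. Lean on these libraries where they do the work, as an engineer would, in place of code of your own. Each camera call takes 0.05 s, during which the arm holds its last target. There are 200 camera calls.

## Working session

There is one attempt and no reset: what is moved stays moved. The work goes in short steps, Python scripts to look and compute and a shell command to move; the robot and the scene stay as the last step left them, time stands still between calls to the robot, and variables do not carry over. Pictures are saved under pics/ and viewed, at most 10 in all, crops included, and the job is handed in when it is done.

```bash
mkdir -p pics
cat > h.py <<'E'
import numpy as np, cv2, json
from bench import arm
from scipy.spatial.transform import Rotation as Ro
def cam(n):
    c=arm.camera_info(n); K=np.array([[c['fx'],0,c['cx']],[0,c['fy'],c['cy']],[0,0,1.]])
    return K,np.array(c['D'],float),np.array(c['R']),np.array(c['t'],float)
def ray(c,px):
    K,D,R,t=c; u=cv2.undistortPoints(np.array(px,float).reshape(-1,1,2),K,D).reshape(-1,2)
    return -R.T@t,(np.c_[u,np.ones(len(u))])@R
def onplane(c,px,p0,n):
    o,d=ray(c,px); n=np.array(n,float); s=((np.array(p0)-o)@n)/(d@n); return o+d*s[:,None]
def proj(c,X):
    K,D,R,t=c; return cv2.projectPoints(np.array(X,float).reshape(-1,3),cv2.Rodrigues(R)[0],t,K,D)[0].reshape(-1,2)
E
python3 - <<'E'
from h import *
for n in('scene','top'):
    im=arm.get_image(n); cv2.imwrite(f'pics/{n}0.png',im); c=cam(n); print(n,-c[2].T@c[3],c[2][2],c[0][0,0])
o=arm.get_obs();print(o['position'],o['eef_rot'],arm.grasp_offset)
E
```

```text
scene [-0.19674535  0.84956689  0.69815721] [ 0.55265395 -0.70416407 -0.44578758] 399.41150225034903
top [ 0.43091937 -0.08052616  1.41347442] [ 0.08220414  0.00520883 -0.9966019 ] 507.5105082036871
[ 0.23212682 -0.57993171  0.22185302] [ 9.81932250e-01  1.89231813e-01 -1.67895752e-04 -5.90262530e-04] -0.0187
```

View pics/scene0.png

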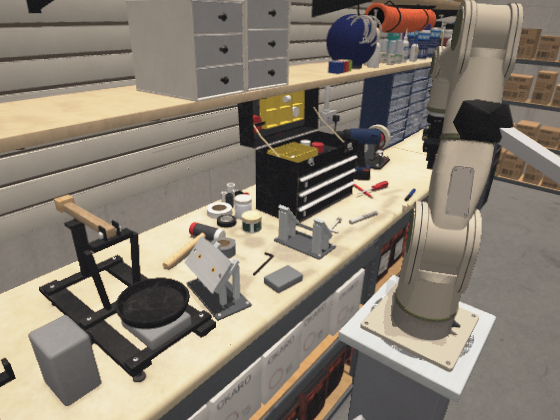

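View pics/top0.png

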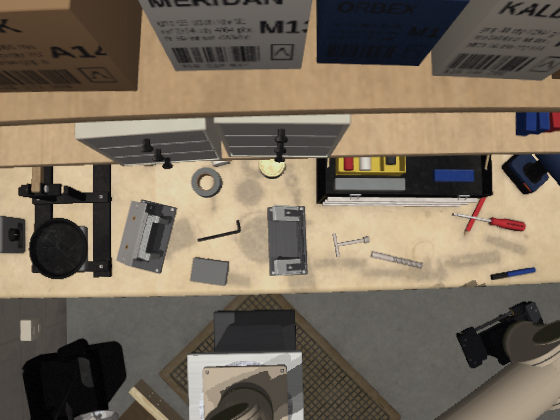

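The top view shows the loading rest with the jig near (148,237) and the pin rest near (287,240). The sponge is at (210,270), the hex key at (220,232), the roll at (206,181) and the tin at (271,166). I'll zoom in on both rests.

Run:
```python
from h import *
t=cv2.imread('pics/top0.png');s=cv2.imread('pics/scene0.png')
f=lambda im,x,y,w,h,W,H:cv2.resize(im[y:y+h,x:x+w],(W,H),interpolation=cv2.INTER_CUBIC)
A=np.hstack([f(t,110,190,75,90,400,300)*0 if 0 else f(t,105,190,80,90,267,300),f(t,255,195,64,90,213,300),f(t,185,160,110,130,254,300)])
B=np.hstack([f(s,180,230,80,90,267,300),f(s,270,200,80,70,343,300)]);B=np.hstack([B,np.zeros((300,A.shape[1]-B.shape[1],3),np.uint8)])
cv2.imwrite('pics/z.png',np.vstack([A,B]))
c=cam('top')
P=lambda x,y,z:onplane(c,[(x,y)],[0,0,z],[0,0,1])[0].round(3)
print(P(148,237,.1),P(287,240,.09),P(287,240,0.0))
```

```text
[0.473 0.238 0.1  ] [ 0.456 -0.124  0.09 ] [ 0.458 -0.127  0.   ]
```

View pics/z.png

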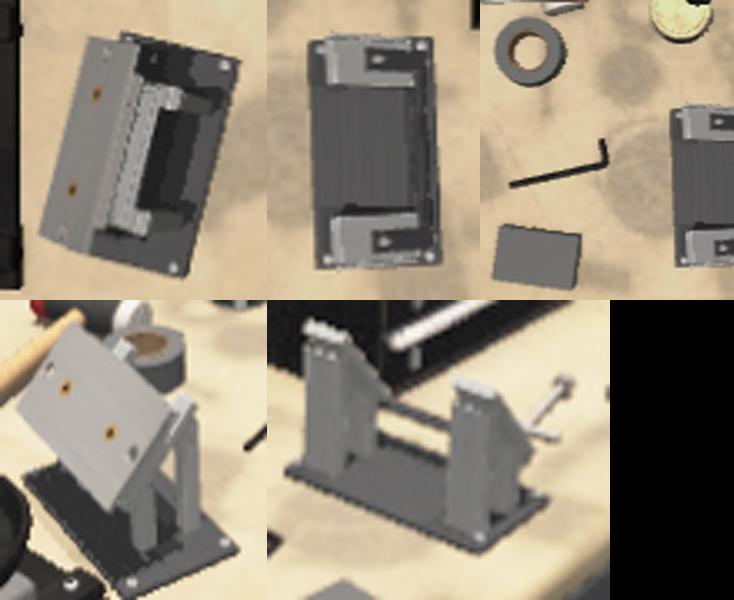

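The zoom shows the cover's ear holes at about top px (137,207)/(124,261) and scene px (194,250)/(220,276). The pin rest's foot corners are at about (268,207), (304,206), (269,275) and (307,274). Next I triangulate these.

```bash
cat >> h.py <<'E'
def tri(c1,p1,c2,p2):
    o1,d1=ray(c1,[p1]);o2,d2=ray(c2,[p2]);d1=d1[0]/np.linalg.norm(d1);d2=d2[0]/np.linalg.norm(d2)
    s=np.linalg.lstsq(np.c_[d1,-d2],o2-o1,rcond=None)[0]; a=o1+s[0]*d1;b=o2+s[1]*d2
    return (a+b)/2,np.linalg.norm(a-b)
def rest(p,yaw,sgn):   # frame axes x, downhill, normal
    x=np.array([np.cos(yaw),np.sin(yaw),0]);y=np.array([-x[1],x[0],0]);z=np.array([0,0,1.])
    s,c=np.sin(np.radians(50)),np.cos(np.radians(50))
    return x, sgn*c*y-s*z, sgn*s*y+c*z
def move(p,R):   # units of offset/delta_rot from commanded=measured pose
    o=arm.get_obs();R0=Ro.from_quat(o['eef_rot']);R=Ro.from_matrix(R)
    return (R0.inv().apply(np.array(p)-o['position'])/.03).round(2),((R0.inv()*R).as_rotvec(degrees=True)/5).round(2)
E
python3 - <<'E'
from h import *
T=cam('top');S=cam('scene')
a,ea=tri(T,(137.4,207.1),S,(194.4,250.4));b,eb=tri(T,(123.6,261.4),S,(219.9,276.5))
print(a,ea,b,eb,np.linalg.norm(a-b),'yaw',np.degrees(np.arctan2(*(a-b)[[1,0]])),(a+b)/2)
F=onplane(T,[(267.9,207),(303.9,206.4),(306.9,274.5),(269.4,275)],[0,0,.008],[0,0,1]);print(F,F.mean(0))
print(np.degrees(np.arctan2(*(F[0]-F[3])[[1,0]])),np.degrees(np.arctan2(*(F[1]-F[2])[[1,0]])))
L=onplane(T,[(105+128*.3,190+33*.3),(105+240*.3,190+60*.3),(105+186*.3,190+277*.3)],[0,0,.008],[0,0,1]);print(L,np.degrees(np.arctan2(*(L[1]-L[2])[[1,0]])))
E
```

```text
[0.55209279 0.26231099 0.11771957] 0.004372152348215774 [0.41287444 0.30003194 0.11659505] 0.004483942370095459 0.14424244795905547 yaw -15.160194254614094 [0.48248361 0.28117146 0.11715731]
[[ 0.5508523  -0.07654438  0.008     ]
 [ 0.54978963 -0.17663534  0.008     ]
 [ 0.36132986 -0.17894876  0.008     ]
 [ 0.36281978 -0.07562076  0.008     ]] [ 0.45619789 -0.12693731  0.008     ]
-0.28143639274868854 0.7032937380744086
[[0.58045049 0.27236816 0.008     ]
 [0.55501326 0.1773312  0.008     ]
 [0.37503938 0.22539556 0.008     ]] -14.952614769410388
```

Run:
```python
from h import *
o=arm.get_obs();R0=Ro.from_quat(o['eef_rot']).as_matrix();c=cam('wrist')
print('cam in tool',R0.T@(-c[2].T@c[3]-o['position']),(c[2]@R0).round(2),c[0][0,0])
R=np.diag([1.,-1,-1]);print(move([.44,-.16,.33],R))
```

```text
cam in tool [ 0.06696233 -0.00070615 -0.16116221] [[-0.    1.   -0.  ]
 [-0.97 -0.   -0.24]
 [-0.24  0.    0.97]] 314.8891657409483
(array([ 11.63, -10.42,  -3.59]), array([-0.01,  0.  ,  4.36]))
```

```bash
python3 -m inch '{"offset":[[0,0,-2],[11,-10.7,-1.7],[11,-10.7,-1.7],[11,-10.7,-1.7],[11,-10.7,-1.7],[11,-10.7,-1.7],[11,-10.7,-1.7],[11,-10.7,-1.7],[11,-10.7,-1.7],[11,-10.7,-1.7],[11,-10.7,-1.7],[11,-10.7,-1.7],[11,-10.7,-1.7],[11,-10.7,-1.7],[11,-10.7,-1.7],[11,-10.7,-1.7],[11,-10.7,-1.7],[11,-10.7,-1.7]],"delta_rot":[[0,0,0],[0,0,4.4],[0,0,4.4],[0,0,4.4],[0,0,4.4],[0,0,4.4],[0,0,4.4],[0,0,4.4],[0,0,4.4],[0,0,4.4],[0,0,4.4],[0,0,4.4],[0,0,4.4],[0,0,4.4],[0,0,4.4],[0,0,4.4],[0,0,4.4],[0,0,4.4]],"fingers":[87,87,87,87,87,87,87,87,87,87,87,87,87,87,87,87,87,87]}' 40
python3 - <<'E'
from h import *
c=cam('wrist');np.savez('w1.npz',K=c[0],D=c[1],R=c[2],t=c[3]);im=arm.get_image('wrist');cv2.imwrite('pics/w1.png',im)
o=arm.get_obs();print(o['joint_pos'],proj(c,[[.456,-.127,.095]]))
E
```

```text
time_s: 1.6
position: [0.4189, -0.1607, 0.2734]
eef_rot: [1.0, -0.003, -0.0, -0.0]
ft_force: [0.1, 0.6, -0.1]
opening: 0.999
grip_force: 0.0
[ 0.71399284 -0.06556656 -0.42446989  1.79701784 -0.02739905  1.40459267
 -1.28084356] [[240.98745575 161.49355418]]
```

View pics/w1.png

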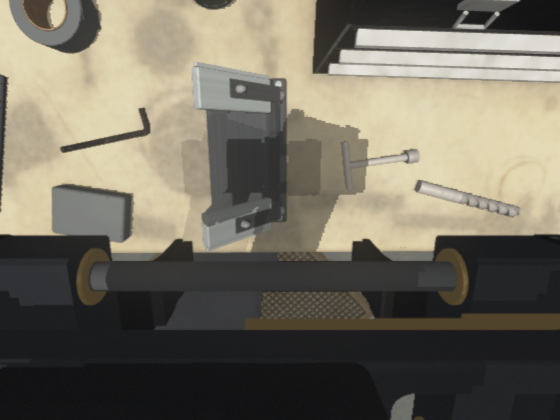

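The wrist view shows the pin rest, with pins at about (241,88) and (246,225). I'll zoom in to refine them.

Run:
```python
from h import *
im=cv2.imread('pics/w1.png')
f=lambda x,y,w,h:cv2.resize(im[y:y+h,x:x+w],(w*7,h*7),interpolation=cv2.INTER_CUBIC)
cv2.imwrite('pics/z1.png',np.vstack([f(185,58,110,42),f(185,195,110,42)]))
```

```text
(no output)
```

View pics/z1.png

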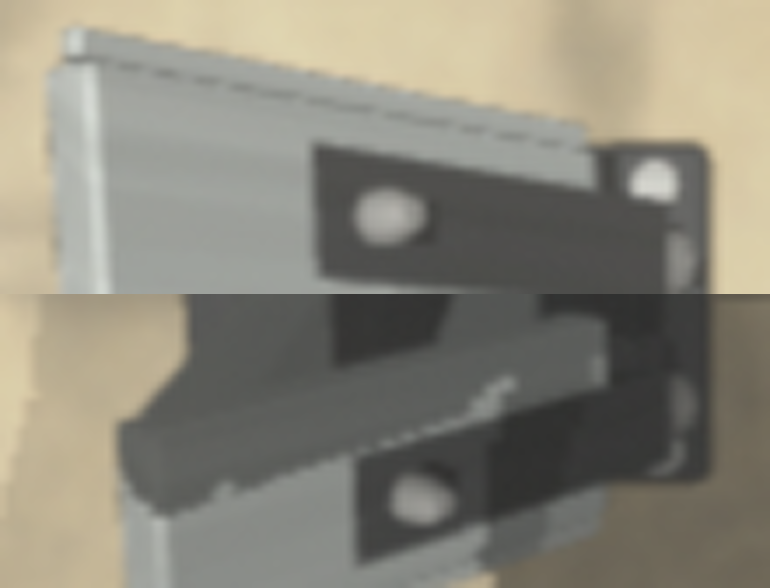

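Pins refined to about (240.7,88.7) and (245.3,224.3). The rails' uphill edges are at about (199,80) and (208.5,232).

Run:
```python
from h import *
w=np.load('w1.npz');c=(w['K'],w['D'],w['R'],w['t'])
C=np.array([.456,-.127,.095]);x,d,n=rest(C,0,-1)
px=[(240.7,88.7),(245.3,224.3),(199,80),(208.5,232),(269.5,87),(271.4,215),(185+655/7,58+180/7),(185+672/7,195+170/7)]
for h,i in((.004,[0,1]),(0,[2,3,4,5])):
    P=onplane(c,np.array(px)[i],C+h*n,n);q=P-C
    print(np.c_[P,q@x*1e3,-q@d*1e3].round(4))
    if h: print(np.linalg.norm(P[0]-P[1]))
P=onplane(c,px[6:],[0,0,.009],[0,0,1]);print(P)
```

```text
[[  0.5285  -0.1292   0.0986  72.5455   1.3364]
 [  0.3869  -0.13     0.0976 -69.1434   0.0921]]
0.14169437221539125
[[ 5.31700e-01 -9.53000e-02  1.32800e-01  7.56887e+01  4.93049e+01]
 [ 3.89100e-01 -9.58000e-02  1.32100e-01 -6.68995e+01  4.84661e+01]
 [ 5.35300e-01 -1.57800e-01  5.83000e-02  7.93015e+01 -4.79031e+01]
 [ 3.86700e-01 -1.59000e-01  5.68000e-02 -6.92757e+01 -4.98136e+01]]
[[ 0.54564387 -0.16896305  0.009     ]
 [ 0.36791607 -0.17228342  0.009     ]]
```

```bash
cat >> h.py <<'E'
CJ=np.array([.483,.279,.1175]); YJ=np.radians(-15.0)
def jigR(): x,d,n=rest(CJ,YJ,1); return np.c_[x,-n,d],d,n
E
python3 - <<'E'
from h import *
R,d,n=jigR();p=CJ-.0175*n-d*.098;print(p,move(p,R));print(move(p+[0,0,.06],R))
E
```

```text
[0.46322649 0.20520427 0.18132357] (array([  1.41, -12.2 ,   3.07]), array([7.95, 1.03, 2.82]))
(array([  1.41, -12.2 ,   1.07]), array([7.95, 1.03, 2.82]))
```

```bash
python3 -m inch '{"offset":[[0.7,-4,0],[1.4,-12.2,1.1],[1.4,-12.2,1.1],[1.4,-12.2,1.1],[1.4,-12.2,1.1],[1.4,-12.2,1.1],[1.4,-12.2,1.1],[1.4,-12.2,1.1],[1.4,-12.2,1.1],[1.4,-12.2,1.1],[1.4,-12.2,1.1],[1.4,-12.2,1.1],[1.4,-12.2,3.1],[1.4,-12.2,3.1],[1.4,-12.2,3.1]],"delta_rot":[[2,0.3,0.7],[8,1,2.8],[8,1,2.8],[8,1,2.8],[8,1,2.8],[8,1,2.8],[8,1,2.8],[8,1,2.8],[8,1,2.8],[8,1,2.8],[8,1,2.8],[8,1,2.8],[8,1,2.8],[8,1,2.8],[8,1,2.8]],"fingers":[80,80,80,80,80,80,80,80,80,80,80,80,80,80,80]}'
python3 - <<'E'
from h import *
c=cam('wrist');np.savez('w2.npz',K=c[0],D=c[1],R=c[2],t=c[3]);im=arm.get_image('wrist');cv2.imwrite('pics/w2.png',im)
o=arm.get_obs();print(o['joint_pos']);R,d,n=jigR();p=CJ-.0175*n-d*.098;print(move(p,R));x=R[:,0]
print(proj(c,[CJ+a*x*.082+b*d*.044 for a in(1,-1) for b in(1,-1)]))
E
```

```text
time_s: 2.9
position: [0.461, 0.2044, 0.177]
eef_rot: [0.931, -0.123, 0.041, -0.341]
ft_force: [-1.2, -0.4, -1.1]
opening: 0.921
grip_force: 0.0
[ 5.44419041e-01 -1.08143350e-03 -6.09945303e-01  2.12719065e+00
 -8.47237166e-01  9.58919737e-01 -1.41089519e+00]
(array([ 0.04, -0.06, -0.04]), array([-0.04,  0.06, -0.02]))
[[248.44587868 112.05493021]
 [238.19556415 104.2095162 ]
 [251.96199978 277.27878715]
 [244.69289473 328.82941735]]
```

View pics/w2.png

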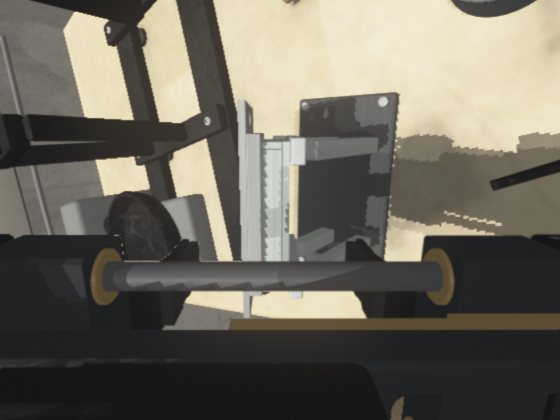

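The cover's edge-on corner sits at (240,103), within 2 px of the prediction (238,104). The jig lies centred between the open fingers, so I advance and pinch.

```bash
python3 -m inch '{"offset":[[0,-0.06,1.0],[0,-0.06,2],[0,-0.06,2.8],[0,-0.06,2.8],[0,-0.06,2.8],[0,-0.06,2.8],[0,-0.06,2.8],[0,-0.06,2.8],[0,-0.06,2.8],[0,-0.06,2.8],[0,-0.06,2.8]],"delta_rot":[[0,0,0],[0,0,0],[0,0,0],[0,0,0],[0,0,0],[0,0,0],[0,0,0],[0,0,0],[0,0,0],[0,0,0],[0,0,0]],"fingers":[80,80,80,80,60,45,36,33,30,30,30]}' 45
python3 - <<'E'
from h import *
o=arm.get_obs();R,d,n=jigR();p=CJ-.0175*n-d*.013;print(o['opening']*87,move(p,R),o['ft_force'])
E
```

```text
time_s: 3.87
position: [0.4768, 0.2598, 0.1178]
eef_rot: [0.931, -0.121, 0.043, -0.341]
ft_force: [0.8, 0.3, 0.4]
opening: 0.473
grip_force: 0.0
41.170804617617534 (array([0.04, 0.07, 0.01]), array([-0.04,  0.04,  0.02])) [0.82747691 0.32785023 0.3950098 ]
```

```bash
python3 -m inch '{"offset":[[0,0,0],[0,0,0],[0,0,0],[0,0,0],[0,0,0],[0,0,0]],"delta_rot":[[0,0,0],[0,0,0],[0,0,0],[0,0,0],[0,0,0],[0,0,0]],"fingers":[28,28,28,28,28,28]}' 45
python3 - <<'E'
from h import *
o=arm.get_obs();R,d,n=jigR();p=CJ-.0175*n-d*.013;print(o['opening']*87,move(p,R),o['ft_force'])
E
```

```text
time_s: 4.37
position: [0.4766, 0.2598, 0.1175]
eef_rot: [0.931, -0.121, 0.043, -0.341]
ft_force: [-2.3, -4.5, 3.9]
opening: 0.399
grip_force: 44.9
34.67487967248659 (array([ 0.04,  0.07, -0.  ]), array([-0.04,  0.05,  0.02])) [-2.31719732 -4.52707168  3.8896402 ]
```

```bash
python3 -m inch '{"offset":[[0,-0.2,-0.25],[0,-0.5,-0.6],[0,-1,-1.2],[0,-1.6,-1.9],[0,-2.2,-2.6],[0,-2.8,-3.3],[0,-3.2,-3.8],[0,-3.2,-3.8],[0,-3.2,-3.8]],"delta_rot":[[0,0,0],[0,0,0],[0,0,0],[0,0,0],[0,0,0],[0,0,0],[0,0,0],[0,0,0],[0,0,0]],"fingers":[28,28,28,28,28,28,28,28,28]}' 45
cat >> h.py <<'E'
CP=np.array([.4577,-.127,.095]); YP=np.radians(0.4)
def pin(up=0,out=0,lat=0): # TCP pose putting assumed cover centre at bed y=up, height out, x=lat
    x,d,n=rest(CP,YP,-1); R=np.c_[x,n,d]   # tool y points to tray = out of the bed
    return CP+(out+.0175)*n-d*(up+.013)+x*lat, R
def bedpos():
    o=arm.get_obs();x,d,n=rest(CP,YP,-1);p=np.array(o['position'])-CP
    f=np.array(o['ft_force']);return 'up %.2f out %.2f lat %.2f mm'%((-p@d-.013)*1e3,(p@n-.0175)*1e3,p@x*1e3),'F up %.1f n %.1f x %.1f'%(-f@d,f@n,f@x),'tq',np.round(o['ft_torque'],2),o['opening']*87,o['grip_force'],o['time_s']
E
python3 - <<'E'
from h import *
o=arm.get_obs();print(o['opening']*87)
p,R=pin(.006,.07);print(np.linalg.det(R),p,move(p,R),move(p+[0,0,.06],R))
E
```

```text
time_s: 5.12
position: [0.4767, 0.2598, 0.267]
eef_rot: [0.931, -0.12, 0.044, -0.341]
ft_force: [-0.3, -0.2, -3.5]
opening: 0.396
grip_force: 44.9
34.468009875234884
1.0 [ 0.45808268 -0.18181459  0.16579876] (array([ 3.14, 13.18, -6.71]), array([-15.93,  -0.  ,  -3.28])) (array([ 3.14, 11.89, -8.24]), array([-15.93,  -0.  ,  -3.28]))
```

```bash
python3 -m inch '{"offset":[[0.17,0.66,-0.46],[0.35,1.32,-0.92],[0.52,1.98,-1.37],[0.7,2.64,-1.83],[0.87,3.3,-2.29],[1.04,3.96,-2.75],[1.22,4.62,-3.21],[1.4,5.28,-3.66],[1.57,5.95,-4.12],[1.74,6.6,-4.58],[1.91,7.26,-5.04],[2.1,7.92,-5.5],[2.26,8.58,-5.95],[2.44,9.25,-6.41],[2.61,9.9,-6.87],[2.79,10.57,-7.32],[2.96,11.23,-7.78],[3.14,11.89,-8.24],[3.14,11.89,-8.24],[3.14,11.89,-8.24]],"delta_rot":[[-0.88,0,-0.18],[-1.77,0,-0.36],[-2.65,0,-0.55],[-3.54,0,-0.73],[-4.42,0,-0.91],[-5.31,0,-1.09],[-6.19,0,-1.27],[-7.08,0,-1.46],[-7.96,0,-1.64],[-8.85,0,-1.82],[-9.73,0,-2],[-10.62,0,-2.19],[-11.5,0,-2.37],[-12.39,0,-2.55],[-13.27,0,-2.73],[-14.16,0,-2.92],[-15.05,0,-3.1],[-15.93,0,-3.28],[-15.93,0,-3.28],[-15.93,0,-3.28]],"fingers":[28,28,28,28,28,28,28,28,28,28,28,28,28,28,28,28,28,28,28,28]}' 45
python3 - <<'E'
from h import *
o=arm.get_obs();print(o['joint_pos'],bedpos())
p,R=pin(.006,.03);print(move(p,R))
c=cam('wrist');a=arm.get_image('wrist');b=arm.get_image('scene');cv2.imwrite('pics/w3.png',a);cv2.imwrite('pics/s3.png',b)
cv2.imwrite('pics/c3.png',np.hstack([cv2.resize(a,(400,300)),cv2.resize(b[140:290,200:400],(400,300),interpolation=cv2.INTER_CUBIC)]))
E
```

```text
time_s: 6.78
position: [0.4566, -0.1816, 0.2224]
eef_rot: [0.94, 0.004, -0.002, 0.34]
ft_force: [-0.6, -0.2, -3.3]
opening: 0.399
grip_force: 44.9
[ 0.47097659  0.07909801 -0.68216475  1.95649866  0.743247    1.3713721
 -2.0236603 ] ('up 49.52 out 106.16 lat -1.47 mm', 'F up -2.6 n -2.0 x -0.6', 'tq', array([1.32, 0.05, 0.02]), 34.699809780516446, 44.87231463492208, 6.7833)
(array([ 0.07, -2.53,  1.46]), array([-0.04,  0.05,  0.04]))
```

View pics/c3.png

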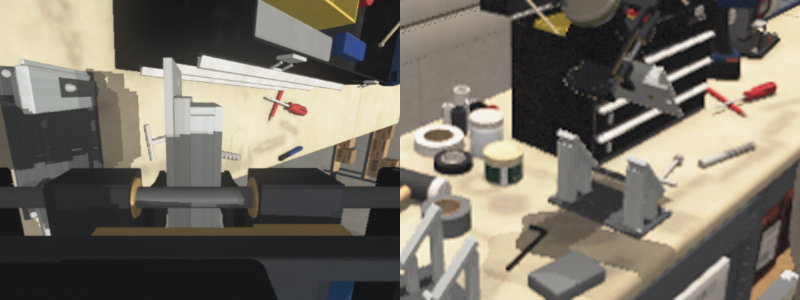

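The jig is closed in the hand, its cover end at about (236,81) in the wrist picture. The pin rest is clear below. I'll check the jig's lateral position in the hand from the cover's end corner.

Run:
```python
from h import *
a=cv2.imread('pics/w3.png');o=arm.get_obs();R=Ro.from_quat(o['eef_rot']).as_matrix();p=np.array(o['position']);c=cam('wrist')
for q in([.082,-.0175,-.031],[.082,-.0125,-.031],[.082,-.0175,.057],[.055,.0175,-.025],[.055,.0175,.051]): print(q,proj(c,[p+R@q]).round(1))
cv2.imwrite('pics/z3.png',cv2.resize(a[70:170,215:325],(660,600),interpolation=cv2.INTER_CUBIC))
```

```text
[0.082, -0.0175, -0.031] [[230.5  92.3]]
[0.082, -0.0125, -0.031] [[243.2  92.3]]
[0.082, -0.0175, 0.057] [[247.4 108.9]]
[0.055, 0.0175, -0.025] [[315.5 160.6]]
[0.055, 0.0175, 0.051] [[300.2 150.8]]
```

View pics/z3.png

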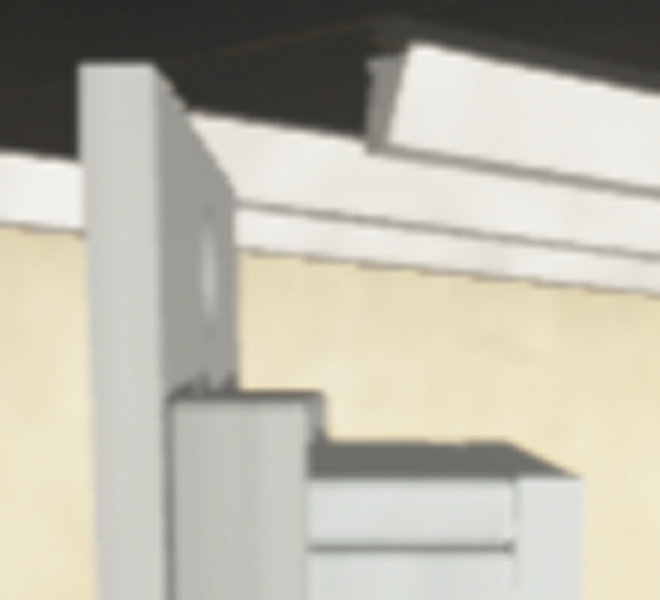

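Measured corners against predicted: the cover's near corner is at (228.3,80.8) against (230.5,92.3), so the jig sits about 5 mm further along +x in the hand. I'll fit the rigid offset from these corners.

Run:
```python
from h import *
from scipy.optimize import least_squares
o=arm.get_obs();R=Ro.from_quat(o['eef_rot']).as_matrix();p=np.array(o['position']);c=cam('wrist')
Z=lambda x,y:(215+x/6,70+y/6)
M=np.array([[.082,-.0175,-.031],[.082,-.0125,-.031],[.082,-.0125,.057],[.055,.0175,-.025],[.055,.0175,.051]])
m=np.array([Z(80,65),Z(153,65),Z(235,190),Z(580,478),Z(505,443)])
g=M*0+[0,0,.013]
def f(v,full=1):
    X=Ro.from_rotvec(v[3:]).apply(M-g)+g+v[:3]; return (proj(c,p+X@R.T)-m).ravel()
r=least_squares(lambda v:f(np.r_[v,0,0,0]),np.zeros(3),x_scale=.001);print(r.x*1e3,r.fun.round(1))
r=least_squares(lambda v:np.r_[f(v),v[3:]*30],np.zeros(6),x_scale=.001);print(r.x[:3]*1e3,np.degrees(r.x[3:]),r.fun.round(1))
p,R=pin(.006,.02,.0017-.0047);print(move(p,R),bedpos())
```

```text
[ 4.59276878 -1.1114855   2.89939647] [-0.1  0.1  0.3  0.1 -0.7  0.3  0.8 -0.2 -0.9 -0.2]
[ 4.62876128 -1.37691859  3.32545312] [-0.47295279  0.04169508  0.35643864] [-0.2 -0.   0.1  0.   0.2  0.1  0.2 -0.  -0.3 -0.2 -0.2  0.   0.2]
(array([-0.08, -2.89,  1.52]), array([-0.04,  0.02,  0.02])) ('up 51.20 out 106.88 lat -0.28 mm', 'F up -2.5 n -2.8 x 0.1', 'tq', array([ 1.29,  0.06, -0.02]), 34.81687655764865, 44.872558035785914, 6.8833)
```

Run:
```python
from h import *
p,R=pin(.009,.02,-.0046);print(move(p,R))
```

```text
(array([-0.14, -2.89,  1.42]), array([-0.04,  0.02,  0.02]))
```

```bash
python3 -m inch '{"offset":[[-0.05,-0.6,0.3],[-0.1,-1.2,0.6],[-0.14,-1.8,0.9],[-0.14,-2.4,1.2],[-0.14,-2.7,1.42],[-0.14,-2.89,1.42],[-0.14,-2.89,1.42],[-0.14,-2.89,1.42]],"delta_rot":[[0,0,0],[0,0,0],[0,0,0],[0,0,0],[0,0,0],[0,0,0],[0,0,0],[0,0,0]],"fingers":[28,28,28,28,28,28,28,28]}' 45 >/dev/null
python3 - <<'E'
from h import *
p,R=pin(.009,.011,-.0046);print(move(p,R),bedpos())
E
```

```text
(array([-0.02, -0.35,  0.02]), array([-0.02,  0.01,  0.  ])) ('up 9.51 out 21.42 lat -3.97 mm', 'F up -2.4 n -1.2 x 0.5', 'tq', array([ 1.28, -0.02, -0.02]), 34.482275354342285, 44.87274388222431, 7.55)
```

```bash
cat > st.py <<'E'
from h import *
print(bedpos()); p,R=pin(); print(move(p,R)[1])
E
python3 -m inch '{"offset":[[-0.02,-0.15,0],[-0.02,-0.3,0],[-0.02,-0.36,0],[-0.02,-0.36,0]],"delta_rot":[[0,0,0],[0,0,0],[0,0,0],[0,0,0]],"fingers":[28,28,28,28]}' 45 >/dev/null; python3 st.py
python3 -m inch '{"offset":[[0,-0.03,0],[0,-0.06,0],[0,-0.06,0],[0,-0.06,0]],"delta_rot":[[0,0,0],[0,0,0],[0,0,0],[0,0,0]],"fingers":[28,28,28,28]}' 45 >/dev/null; python3 st.py
```

```text
('up 8.98 out 10.19 lat -5.05 mm', 'F up -2.6 n -1.7 x 0.5', 'tq', array([1.32, 0.03, 0.04]), 34.713563875154634, 44.87269189226936, 7.8833)
[-0.02  0.01  0.01]
('up 8.73 out 8.83 lat -5.14 mm', 'F up -3.1 n -2.7 x -0.1', 'tq', array([ 1.33,  0.09, -0.02]), 34.485953181912784, 44.872614465311926, 8.2167)
[-0.02  0.02  0.  ]
```

```bash
for i in 1 2; do python3 -m inch '{"offset":[[0,-0.02,0],[0,-0.04,0],[0,-0.04,0]],"delta_rot":[[0,0,0],[0,0,0],[0,0,0]],"fingers":[28,28,28]}' 45 >/dev/null; python3 st.py; done
```

```text
('up 8.74 out 8.05 lat -5.08 mm', 'F up -1.8 n 0.6 x 0.2', 'tq', array([0.64, 0.05, 0.01]), 34.52583615107092, 44.8858698591539, 8.4667)
[-0.01  0.02 -0.  ]
('up 8.70 out 7.62 lat -5.08 mm', 'F up -0.7 n 6.0 x -0.3', 'tq', array([-0.68,  0.15, -0.04]), 34.712950520945824, 44.921123110125336, 8.7167)
[ 0.01  0.02 -0.01]
```

```bash
for i in 1 2 3; do python3 -m inch '{"offset":[[0,0,0.03],[0,0,0.03]],"delta_rot":[[0,0,0],[0,0,0]],"fingers":[28,28]}' 45 >/dev/null; python3 st.py|head -1; done
```

```text
('up 7.71 out 7.19 lat -5.05 mm', 'F up -5.3 n 4.8 x 1.1', 'tq', array([-0.24, -0.29, -0.03]), 34.389109791945636, 44.94073320762254, 8.8833)
('up 6.65 out 6.21 lat -5.21 mm', 'F up -4.5 n 1.3 x 1.3', 'tq', array([ 0.44, -0.33,  0.08]), 34.323397479810296, 44.91124026506441, 9.05)
('up 5.87 out 5.52 lat -5.30 mm', 'F up -3.3 n -1.2 x 0.9', 'tq', array([ 1.1 , -0.02, -0.04]), 34.36461530891243, 44.88307742183679, 9.2167)
```

```bash
for i in 1 2; do python3 -m inch '{"offset":[[0,-0.03,0],[0,-0.04,0],[0,-0.04,0]],"delta_rot":[[0,0,0],[0,0,0],[0,0,0]],"fingers":[28,28,28]}' 45 >/dev/null; python3 st.py; done
```

```text
('up 5.90 out 5.11 lat -5.25 mm', 'F up -5.5 n 0.8 x -0.1', 'tq', array([ 0.71, -0.04, -0.02]), 34.5283760526047, 44.89688263332937, 9.4667)
[-0.02  0.02  0.  ]
('up 5.72 out 4.26 lat -5.26 mm', 'F up -5.9 n 0.6 x 1.2', 'tq', array([ 0.45, -0.32, -0.1 ]), 34.648374241489485, 44.92922615550924, 9.7167)
[-0.01  0.02 -0.  ]
```

```bash
for i in 1 2 3; do python3 -m inch '{"offset":[[0,-0.02,0.02],[0,-0.035,0.03],[0,-0.035,0.03]],"delta_rot":[[0,0,0],[0,0,0],[0,0,0]],"fingers":[28,28,28]}' 45 >/dev/null; python3 st.py|head -1; done
```

```text
('up 5.21 out 2.43 lat -5.13 mm', 'F up -3.9 n -2.0 x 0.8', 'tq', array([1.19, 0.  , 0.03]), 34.652631955591666, 44.88112727111002, 9.9667)
('up 4.41 out 1.49 lat -5.09 mm', 'F up -2.3 n -2.3 x -0.4', 'tq', array([1.33, 0.06, 0.03]), 34.90453837540757, 44.87275144318119, 10.2167)
('up 3.35 out 0.69 lat -5.14 mm', 'F up -2.6 n -2.6 x -0.5', 'tq', array([ 1.27,  0.06, -0.01]), 34.694681977571975, 44.872810424058116, 10.4667)
```

```bash
for i in 1 2 3; do python3 -m inch '{"offset":[[0,-0.02,0],[0,-0.03,0],[0,-0.03,0]],"delta_rot":[[0,0,0],[0,0,0],[0,0,0]],"fingers":[28,28,28]}' 45 >/dev/null; python3 st.py; done
```

```text
('up 3.34 out 0.63 lat -5.14 mm', 'F up -0.6 n 2.7 x -0.2', 'tq', array([ 0.32,  0.23, -0.08]), 34.476633197415495, 44.856494445120916, 10.7167)
[-0.    0.02 -0.  ]
('up 3.35 out 0.59 lat -5.15 mm', 'F up 0.9 n 8.7 x -2.0', 'tq', array([-0.8 ,  0.43, -0.15]), 34.91770318117351, 44.8461864242563, 10.9667)
[ 0.01  0.02 -0.01]
('up 3.38 out 0.60 lat -5.13 mm', 'F up 3.4 n 12.5 x -2.2', 'tq', array([-1.63,  0.61, -0.18]), 34.51672624694986, 44.84324771678075, 11.2167)
[ 0.03  0.03 -0.02]
```

```bash
for i in 1 2; do python3 -m inch '{"offset":[[0,0.01,0.03],[0,0.01,0.05],[0,0.01,0.05]],"delta_rot":[[0,0,0],[0,0,0],[0,0,0]],"fingers":[28,28,28]}' 45 >/dev/null; python3 st.py|head -1; done
```

```text
('up 2.01 out 0.63 lat -4.78 mm', 'F up 1.7 n 10.8 x -0.3', 'tq', array([-1.3 ,  0.38,  0.09]), 34.76661791989081, 44.8461871559266, 11.4667)
('up 1.19 out 0.58 lat -4.58 mm', 'F up 8.3 n 10.9 x -3.1', 'tq', array([-1.25,  0.79, -0.36]), 34.70048843122925, 44.88155814120546, 11.7167)
```

```bash
python3 -m inch '{"offset":[[0,0.02,-0.03],[0,0.02,-0.03],[0,0.02,-0.03],[0,0.02,-0.03],[0,0.02,-0.03],[0,0.02,-0.03],[0,0.02,-0.03],[0,0.02,-0.03],[0,0.02,-0.03],[0,0.02,-0.03]],"delta_rot":[[0,0,0],[0,0,0],[0,0,0],[0,0,0],[0,0,0],[0,0,0],[0,0,0],[0,0,0],[0,0,0],[0,0,0]],"fingers":[28,34,36,38,40,43,47,51,55,58]}' 20; python3 st.py
python3 -c "
from h import *
cv2.imwrite('pics/s4.png',arm.get_image('scene'));cv2.imwrite('pics/t4.png',arm.get_image('top'))
a=cv2.imread('pics/s4.png')[150:270,230:390];b=cv2.imread('pics/t4.png')[180:300,200:360]
cv2.imwrite('pics/c4.png',np.hstack([cv2.resize(x,(400,300),interpolation=cv2.INTER_CUBIC) for x in(a,b)]))"
```

```text
time_s: 12.55
position: [0.4526, -0.1306, 0.1166]
eef_rot: [0.94, 0.003, 0.0, 0.341]
ft_force: [0.9, -0.7, 0.1]
opening: 0.625
grip_force: 0.0
('up 1.29 out -0.86 lat -5.16 mm', 'F up -0.4 n 0.6 x 0.9', 'tq', array([ 0.82, -0.  ,  0.  ]), 54.36575405559823, 0.0, 12.55)
[-0.02  0.02  0.01]
```

View pics/c4.png

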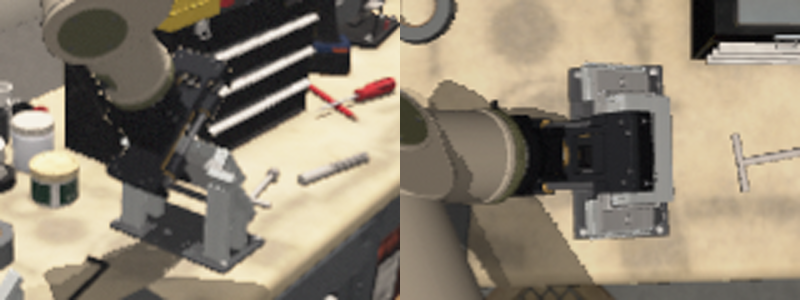

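The jig stays put with the fingers open. I retract uphill along the fingers.

```bash
python3 -m inch '{"offset":[[0,0.02,-0.3],[0,0.02,-0.8],[0,0.02,-1.5],[0,0.02,-2.4],[0,0.02,-3.3],[0,0.02,-4.2],[0,0.02,-5],[0,0.02,-5],[0,0.02,-5],[0,0.02,-5]],"delta_rot":[[0,0,0],[0,0,0],[0,0,0],[0,0,0],[0,0,0],[0,0,0],[0,0,0],[0,0,0],[0,0,0],[0,0,0]],"fingers":[58,58,58,58,58,58,58,58,58,58]}'; python3 -c "
from h import *
c=cam('wrist');np.savez('w5.npz',K=c[0],D=c[1],R=c[2],t=c[3])
cv2.imwrite('pics/w5.png',arm.get_image('wrist'));cv2.imwrite('pics/t5.png',arm.get_image('top'));cv2.imwrite('pics/s5.png',arm.get_image('scene'))
a=cv2.imread('pics/w5.png')[40:280,120:440];b=cv2.imread('pics/t5.png')[180:300,200:360];s=cv2.imread('pics/s5.png')[150:270,230:390]
f=lambda x:cv2.resize(x,(400,300),interpolation=cv2.INTER_CUBIC)
cv2.imwrite('pics/c5.png',np.vstack([np.hstack([f(a),f(b)]),np.hstack([f(s),f(s)*0])]))"
```

```text
time_s: 13.48
position: [0.4519, -0.0349, 0.2322]
eef_rot: [0.94, 0.003, 0.0, 0.341]
ft_force: [-0.2, -0.4, 0.6]
opening: 0.667
grip_force: 0.0
```

View pics/c5.png

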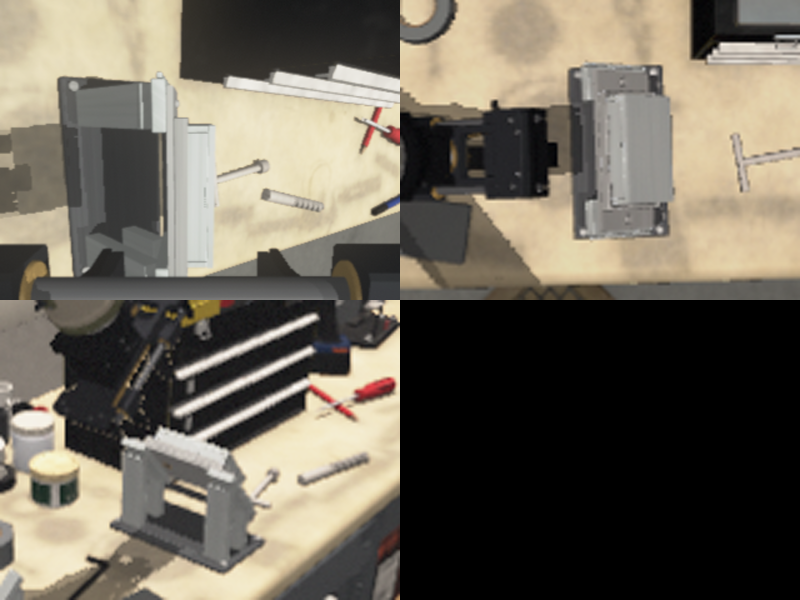

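The cover lies flush along the rails with the tray on top. In the top view the pin tips show in the ears at about (625,82) and (625,215), and the gripper is clear.

```bash
python3 -c "
from bench import arm
print(arm.finish_job())"
```

```text
the job is handed in; nothing more can be done
None
```

The jig now lies cover-down on the pin rest, both holes down over the pins and the cover flush on the rails by force and camera checks, the gripper clear and nothing else touched; I handed it in at about 14 s, verdict not reported.

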